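# Secure the heart-bar shoe under the retaining bar that fits its stand

### The arm

A 6-joint arm with a two-finger parallel gripper is mounted at the origin on the work surface. World frame = base frame: x ahead of the robot, y to its left, z up, the work surface at z = 0. Lengths are in m, angles in rad, forces in N, time in s.
With the tool pointing down it reaches from about 0.225 to 0.875 m from the base axis. Payload 3.4 kg.
Tool frame: the origin (TCP) lies at the very end of the fingers, on their centre line; the grasp point (between the pads) lies manip.grip_depth behind it (manip.grip_depth is the distance from the TCP to the grasp point, in m); z points along the fingers, y is the line along which they close (so a half turn about z gives the same grasp; the last joint's range is limited). The gripper opens to 85 mm and grips with 20 to 120 N. Pads are 22 mm wide; open, the fingers measure 114 mm over their backs; the gripper's body (76 mm by 85 mm) begins 54 mm behind the grasp point. The pads swing forward as they close: fully open they stand 13 mm farther back than shut.
Start: joints at [-1.393, 0.276, 1.505, -0, 1.361, -0.121], TCP at [0.169, -0.55, 0.193] pointing down, gripper open.
Joint ranges: [-2.89, 2.89], [-0.75, 2.08], [0.22, 2.7], [-1.18, 4.32], [0.11, 2.71], [-2.7, 2.7]. Speed limits (rad/s): [2.57, 2.57, 3.14, 3.14, 3.14, 3.14].

### API

Orientations are given as a rotation vector (axis times angle).
In Python, from station import manip gives the robot as it stands.
- The arm moves only by the shell command python3 -m creep 'ROWS' [FORCE]. ROWS is JSON, a list of rows, each a list of 7 numbers: the turn, a rotation vector about the tool's x, y, z each as a share of 0.1 rad, from -1 to 1, then the shift along the tool's x, y, z each as a share of 3 cm, from -1 to 1, then the opening, from -1 (shut) to 1 (fully open). A call has 1 to 12 rows; each row shifts and turns the commanded pose from where the row before left it, along the tool's axes as they then stand; what a row does not reach is not made up. A row lasts 1/12 s, in which the tool goes at most 41.7 mm and 7.16 degrees, less where a joint would pass 70% of its speed; a pose out of reach is approached as far as the arm can. A call with a number of a shift or a turn outside -1 to 1 is refused whole. A call with a gripper value outside its range is refused whole. The fingers move at their own pace and stop on an object; FORCE is the grip in N (left out, the last holds). Time passes only in rows, so rows that do not move let the fingers close. It gives the time, the measured TCP pose, the force, the opening and the grip force at its end, in the units of the state.
- manip.get_state(): the state, without advancing time (a new reading comes with each control period).
- manip.grab_frame(name): name is "scene" or "top"; returns a dict with "img" (384x512x3 uint8, red, green, blue), "range_z" (384x512 float32, m along the optical axis (not along the pixel's ray), 0 where there is no reading), "fx", "fy", "cx", "cy" (pixels), "rvec" (rotation vector, rad) and "tvec" (3), from world to camera coordinates, as OpenCV has them. Camera axes: x right, y down, z forward; pixel columns grow to the right and rows downward; lengths in m; the calibration is good to about 2 mm. A picture is of the moment at which its call begins.
- manip.job_done(): hands the job in; it is judged then, once.
Trained networks look in a picture, given as the dict that the camera call returned (one of the last four; its "shot" number tells which), for a name from the list of things; names that differ only in an ending like _2 or _b are one class to them, and where a whole thing is asked for, a point or a joint stands for the part that bears it (a point fixed in the world has none). Each returns a list of dicts, best first, with "score" (0 to 1); they miss things now and then, are a little off and sometimes report something else, mostly with a low value. They report only what shows in the picture. A call takes as long as a camera call. They do not tell look-alikes from the thing itself.
- manip.search_frame(thing, picture): "position" ([column, row] in pixels, amid what is visible of it).
The state is a dict: "t": time; "joints": joint angles; "qd": joint speeds; "joint_efforts": joint torques, N m; "position": TCP position; "eef_rot": TCP orientation; "force": force on the tool from outside, world axes, zero at the start; "wrist_torque": the same for the moment, N m; "finger_gap": opening from 0.0 (shut) to 1.0 (fully open); "gripper_force": force on a finger pad.
Only numpy, scipy, OpenCV 4.12 (cv2) and the standard library are available. Lean on these libraries where they do the work, as an engineer would, in place of code of your own. Each camera call takes 0.05 s, during which the arm holds its last target. There are 200 camera calls.

### The job

Secure the heart-bar shoe (the one whose heels are joined by a heart-shaped plate): lay the retaining bar of the right length across the stand that holds it, flat down in the pockets of both posts. If the pritchel is lying across that stand, first take it off and lay it flat in the black tool tray; if it is lying across the other stand, leave it there. Do not disturb the shoes, the other bar or the other things on the bench.

Things in the scene. Friction and masses are not known exactly. Their poses are not given: they have to be found in the camera images.
- heart_shoe: steel heart-bar horseshoe, 104 mm across, 10 mm thick, heels joined by a heart-shaped plate; lies on the pad of one of the two stands, at any yaw. Origin: centre of its underside; x towards the toe.
- plain_shoe: plain open steel horseshoe, 104 mm across, 10 mm thick, heels open; lies on the pad of the other stand. Origin: centre of its underside; x towards the toe. Bystander.
- stand_narrow: fixed blue stand, the shorter one: two posts in line along its x, 125 mm apart inside, 177 mm overall. Origin: centre of underside, 8 mm above the bench. Post tops have pockets for the bar ends: floor 26 mm above origin, end stops (165 mm apart inside) 8 mm high, side cheeks 18 mm high, channel 26 mm wide, open to the middle. White shoe pad 6 mm above origin. Takes the short bar (159 mm).
- stand_wide: fixed blue stand, the longer one: two posts in line along its x, 165 mm apart inside, 217 mm overall. Origin: centre of underside, 8 mm above the bench. Post tops have pockets for the bar ends: floor 26 mm above origin, end stops (205 mm apart inside) 8 mm high, side cheeks 18 mm high, channel 26 mm wide, open to the middle. White shoe pad 6 mm above origin. Takes the long bar (199 mm).
- bar_short: short retaining bar: flat dark steel bar 159 mm long (x), 20 wide (y), 12 thick, with a yellow grip block on its middle 34 (x) x 20 x 20 mm high (32 mm in all); about 0.33 kg. Origin: centre of underside. Fits the narrow stand either way round with 3 mm play each way; starts on the bench.
- bar_long: long retaining bar: flat dark steel bar 199 mm long (x), 20 wide (y), 12 thick, with a yellow grip block on its middle 34 (x) x 20 x 20 mm high (32 mm in all); about 0.4 kg. Origin: centre of underside. Fits the wide stand either way round with 3 mm play each way; starts on the bench.
- pritchel: polished steel punch: square 14 x 14 mm shank 226 mm long along x, plus a 22 mm taper at +x; 0.36 kg. Origin: centre of the shank (7 mm above what it lies on). Starts level across one stand, along the stand's x, between the cheeks on the end stops (origin 41 mm above the stand's); there it keeps any bar from seating.
- tray: fixed black open tool tray, outside 300 (x) x 100 (y) x 20 mm high, walls and floor 4 mm thick, empty. Origin: centre of its underside, on the bench. The pritchel goes in lengthwise along x.
- hardy: squat steel hardy tool, 46 mm square, 57 mm high. Origin: centre of the underside. Bystander.
- puller: nail puller with red grips lying flat, 250 mm long along x, 72 mm wide, 20 mm high. Origin: on the bench under its middle. Bystander.
- spray: upright white hoof-spray bottle with blue cap, 56 mm diameter, 150 mm tall. Origin: centre of the underside. Bystander.
There are look-alikes about, which are no part of the job. Leave any brown look-alike of the heart_shoe alone.

How it is judged:
By the outcome, as a careful person would: the job done as asked, in the order asked, and still so for the second after the job is handed in, with the robot touching nothing.
It also fails if it takes over 64 s, if anything falls off the work surface, if the arm or the gripper's body presses on something with over 40 N, if the wrist force passes 120 N, or if a joint passes its speed limit or range.

## Working session

There is one attempt and no reset: what is moved stays moved. The work goes in short steps, Python scripts to look and compute and a shell command to move; the robot and the scene stay as the last step left them, time stands still between calls to the robot, and variables do not carry over. Pictures are saved under pics/ and viewed, at most 10 in all, crops included, and the job is handed in when it is done.

```bash
ls; mkdir -p pics; cat > h.py <<'E'
import numpy as np,cv2
from station import manip
from scipy.spatial.transform import Rotation as R
def cloud(f):
    z=f["range_z"];v,u=np.indices(z.shape)
    P=np.stack([(u-f["cx"])/f["fx"]*z,(v-f["cy"])/f["fy"]*z,z],-1)
    M=R.from_rotvec(f["rvec"]).as_matrix()
    W=(P-np.array(f["tvec"]))@M
    W[z==0]=np.nan
    return W
def save(f,n,box=None,s=1):
    im=f["img"][:,:,::-1]
    if box: im=im[box[1]:box[3],box[0]:box[2]]
    cv2.imwrite("pics/"+n,cv2.resize(im,None,fx=s,fy=s,interpolation=cv2.INTER_CUBIC))
E
python3 - <<'E'
from h import *
print(manip.get_state(),manip.grip_depth)
for c in("top","scene"):
    f=manip.grab_frame(c);save(f,c+".png",None,1.5);np.savez(c+".npz",**f)
    W=cloud(f)
    for n in "heart_shoe plain_shoe stand_narrow stand_wide bar_short bar_long pritchel tray hardy puller spray".split():
        for d in manip.search_frame(n,f)[:3]:
            u,v=np.round(d["position"]).astype(int);print(c,n,round(d["score"],2),u,v,W[v,u].round(3))
E
```

```text
pics
{'t': 0.0, 'joints': array([-1.39299585e+00,  2.76575985e-01,  1.50614692e+00, -1.71204270e-05,
        1.36066901e+00, -1.20981567e-01]), 'qd': array([-0.00186442, -0.00109094,  0.00078928, -0.00062015,  0.00059282,
       -0.00123573]), 'joint_efforts': array([ 8.43184637e-06, -4.16771364e+01, -2.45807934e+01, -3.50259079e-04,
        1.09696481e-02, -1.77516165e-05]), 'position': array([ 0.16914747, -0.54893578,  0.19254511]), 'eef_rot': array([-3.10482241e+00, -4.67319923e-01,  1.06506520e-04]), 'force': array([0.05801813, 0.10249794, 0.28905188]), 'wrist_torque': array([-0.02057995, -0.03697689, -0.0580504 ]), 'gripper_force': 0.0, 'finger_gap': 1.0047441817246685} 0.0187
top heart_shoe 0.79 168 144 [0.648 0.22  0.01 ]
top heart_shoe 0.44 193 229 [0.417 0.13  0.15 ]
top heart_shoe 0.37 287 161 [ 0.597 -0.094  0.015]
top plain_shoe 0.63 277 147 [ 0.632 -0.068  0.025]
top stand_wide 0.84 291 160 [ 0.599 -0.105  0.015]
top stand_wide 0.44 397 132 [ 0.671 -0.387  0.018]
top bar_short 0.58 124 246 [0.381 0.321 0.035]
top bar_short 0.27 126 140 [0.651 0.321 0.042]
top bar_long 0.
[... 243 characters left out ...]
123 0.15 ]
scene heart_shoe 0.69 249 233 [ 0.635 -0.084  0.026]
scene heart_shoe 0.56 290 213 [0.607 0.055 0.017]
scene heart_shoe 0.45 383 197 [0.669 0.324 0.031]
scene plain_shoe 0.84 248 233 [ 0.633 -0.086  0.024]
scene stand_narrow 0.91 288 222 [0.637 0.032 0.02 ]
scene stand_wide 0.95 240 227 [ 0.598 -0.094  0.017]
scene bar_short 0.66 328 144 [0.39  0.311 0.034]
scene bar_long 0.63 344 171 [0.526 0.285 0.032]
scene pritchel 0.81 295 204 [0.613 0.064 0.055]
scene pritchel 0.54 383 198 [0.673 0.321 0.032]
scene tray 0.87 140 221 [ 0.457 -0.333  0.005]
scene hardy 0.83 384 197 [0.669 0.328 0.03 ]
scene puller 0.74 143 276 [ 0.648 -0.373  0.013]
scene spray 0.61 287 152 [0.433 0.132 0.086]
```

View pics/top.png

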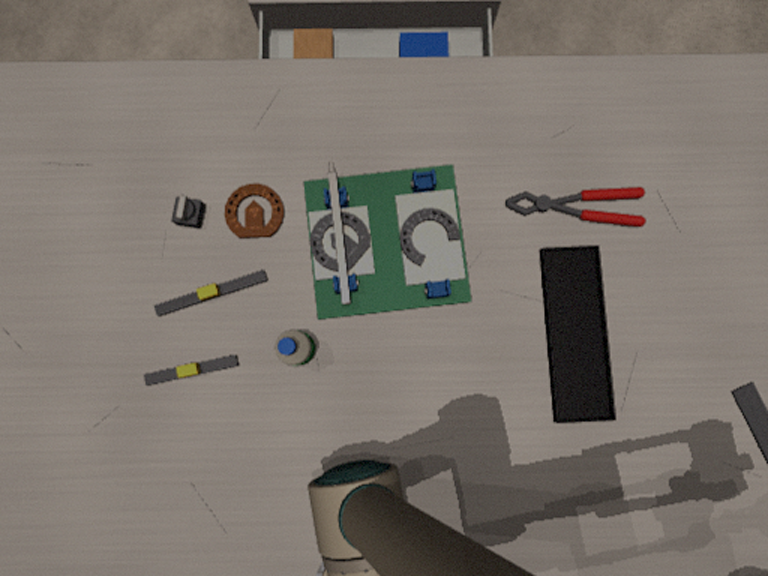

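View pics/scene.png

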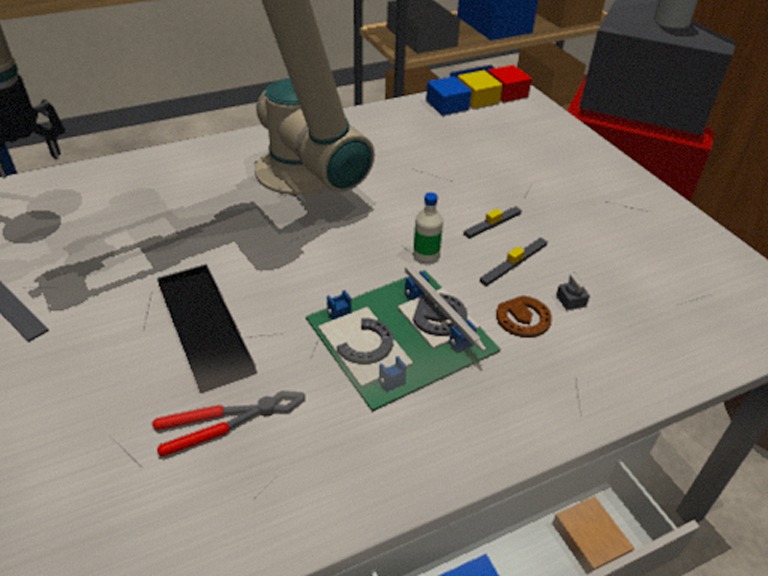

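The top view shows the heart-bar shoe at (340,241) under the pritchel. It sits on the left stand, which is the shorter one, with posts at (336,197) and (345,285). The short bar is at (187,370), the tray at (578,335), and the brown look-alike at (254,212).

```bash
cat > m.py <<'E'
from h import *
def load(c): return dict(np.load(c+".npz"))
def rect(W,m,name):
    P=W[m]; r=cv2.minAreaRect(P[:,:2].astype(np.float32)); b=cv2.boxPoints(r)
    e=b[1]-b[0];g=b[2]-b[1];L=e if np.hypot(*e)>np.hypot(*g) else g
    print(name,len(P),"c",np.round(r[0],4),"size",np.round(r[1],3),"yaw",round(np.degrees(np.arctan2(L[1],L[0]))%180,1),"z",np.nanpercentile(P[:,2],[5,50,95]).round(4))
def go(c,f):
    W=cloud(f);im=f["img"].astype(int);r,g,b=im[...,0],im[...,1],im[...,2];x,y,z=W[...,0],W[...,1],W[...,2]
    box=lambda a,b_,c_,d:(x>a)&(x<b_)&(y>c_)&(y<d)
    print(c)
    rect(W,box(.45,.8,-.02,.14)&(z>.045),"pritchel(z>.045)")
    blue=(b>r+25)&(b>g+12)
    s=box(.45,.8,0,.14)&blue&(z>.01);rect(W,s,"standL")
    s=box(.45,.8,-.2,-.0)&blue&(z>.01);rect(W,s,"standR")
    d=box(.3,.46,.2,.43)&((r+g+b<260)|((r>b+60)&(g>b+50)))&(z>.005);rect(W,d,"short")
    d=box(.3,.46,.2,.43)&((r>b+60)&(g>b+50))&(z>.02);rect(W,d,"short yellow")
    d=box(.46,.6,.18,.43)&((r+g+b<260)|((r>b+60)&(g>b+50)))&(z>.005);rect(W,d,"long")
    d=box(.25,.65,-.46,-.22)&(r+g+b<110)&(z<.03);rect(W,d,"tray")
    d=box(.25,.65,-.46,-.22)&(z<.03)&(z>.015);rect(W,d,"tray rim")
    d=box(.55,.75,0,.14)&(r+g+b>520)&(z<.03);rect(W,d,"padL")
if __name__=="__main__":
    for c in("top","scene"): go(c,load(c))
E
python3 m.py
```

```text
top
pritchel(z>.045) 634 c [0.6106 0.0638] size [0.248 0.038] yaw 5.9 z [0.0506 0.0561 0.0592]
standL 179 c [0.5987 0.064 ] size [0.177 0.039] yaw 5.9 z [0.0284 0.0471 0.0552]
standR 335 c [ 0.6068 -0.0922] size [0.216 0.038] yaw 6.0 z [0.027  0.0381 0.0543]
short 469 c [0.3802 0.3208] size [0.018 0.16 ] yaw 101.6 z [0.0096 0.0132 0.0338]
short yellow 100 c [0.38   0.3208] size [0.018 0.034] yaw 100.9 z [0.0291 0.0324 0.0355]
long 587 c [0.5131 0.2898] size [0.02  0.197] yaw 107.8 z [0.009  0.0132 0.0336]
tray 4598 c [ 0.4689 -0.3627] size [0.363 0.199] yaw 1.7 z [0.002  0.0053 0.0193]
tray rim 916 c [ 0.4689 -0.3479] size [0.161 0.378] yaw 169.2 z [0.0159 0.0199 0.0234]
padL 0 c [0. 0.] size [0. 0.] yaw 0.0 z nan
scene
pritchel(z>.045) 563 c [0.6089 0.0689] size [0.247 0.043] yaw 6.6 z [0.0468 0.0552 0.0593]
standL 195 c [0.5971 0.0719] size [0.181 0.052] yaw 6.6 z [0.0175 0.042  0.0551]
standR 275 c [ 0.6055 -0.0911] size [0.22  0.038] yaw 5.3 z [0.0177 0.0365 0.0532]
short 251 c [0.3804 0.3215] size [0.025 0.158] yaw 102.6 z [0.007  0.0144 0.0343]
short yellow 63 c [0.3801 0.3243] size [0.024 0.035] yaw 97.5 z [0.0222 0.0315 0.0361]
long 339 c [0.5138 0.2921] size [0.022 0.201] yaw 107.7 z [0.0072 0.0139 0.0339]
tray 2264 c [ 0.4661 -0.3484] size [0.151 0.38 ] yaw 169.8 z [0.0018 0.0049 0.0178]
tray rim 679 c [ 0.4643 -0.3596] size [0.172 0.373] yaw 174.9 z [0.0158 0.0198 0.023 ]
padL 132 c [0.6137 0.0755] size [0.146 0.113] yaw 80.7 z [0.0022 0.0146 0.0179]
  return np.nanmean(a, axis, out=out, keepdims=keepdims)
```

```bash
cat > plan.py <<'E'
import sys;from h import *
def plan(x,y,z,yaw):
    s=manip.get_state();r=R.from_rotvec(s["eef_rot"]);a=np.radians(yaw)
    T=R.from_matrix(np.array([[np.cos(a),np.sin(a),0],[np.sin(a),-np.cos(a),0],[0,0,-1]]))
    w=(r.inv()*T).as_rotvec()/.1
    d=np.array([x,y,z])-s["position"]
    print("t",round(s["t"],2),"pos",s["position"].round(4),"gap",round(s["finger_gap"],3),"F",s["force"].round(1),"turn",w.round(2),"shift(now axes)",(r.inv().apply(d)/.03).round(2),"shift(goal axes)",(T.inv().apply(d)/.03).round(2))
if __name__=="__main__": plan(*map(float,sys.argv[1:]))
E
python3 plan.py .603 .064 .12 6
python3 - <<'E'
from h import *
f=dict(np.load("top.npz"));M=R.from_rotvec(f["rvec"]).as_matrix();t=f["tvec"]
def hit(u,v,z):
    d=M.T@np.array([(u-f["cx"])/f["fx"],(v-f["cy"])/f["fy"],1]);o=-M.T@t;return o+d*(z-o[2])/d[2]
C=[hit(u/1.5,v/1.5,.02) for u,v in [(541,249),(599,246),(615,419),(555,422)]]
print(np.round(C,3),np.mean(C,0).round(4))
for a,b in((3,0),(2,1)):
    e=C[b]-C[a];print(np.degrees(np.arctan2(e[1],e[0])),np.hypot(*e[:2]))
E
```

```text
t 1.2 pos [ 0.1693 -0.5496  0.1934] gap 1.002 F [-0.2 -0.3  0.3] turn [ 0.   -0.    1.94] shift(now axes) [ 19.84 -15.29   2.45] shift(goal axes) [ 16.52 -18.83   2.45]
[[ 0.58  -0.285  0.02 ]
 [ 0.584 -0.387  0.02 ]
 [ 0.289 -0.396  0.02 ]
 [ 0.285 -0.295  0.02 ]] [ 0.4344 -0.3406  0.02  ]
1.7955874892608281 0.2949854710782176
1.7032164861309307 0.29539515758879
```

```bash
python3 -m creep '[[0,0,0.97,0,0,0,1],[0,0,0.97,0,0,0,1],[0,0,0,0.8,-0.92,0,1],[0,0,0,0.8,-0.92,0,1],[0,0,0,0.8,-0.92,0,1],[0,0,0,0.8,-0.92,0,1],[0,0,0,0.8,-0.92,0,1],[0,0,0,0.8,-0.92,0,1],[0,0,0,0.8,-0.92,0,1],[0,0,0,0.8,-0.92,0,1],[0,0,0,0.8,-0.92,0,1],[0,0,0,0.8,-0.92,0,1]]' 60; python3 plan.py .603 .064 .12 6
```

```text
t: 2.2
position: [0.3798, -0.2484, 0.1937]
eef_rot: [3.137, 0.164, 0.001]
force: [-0.3, 0.0, 0.1]
finger_gap: 0.996
gripper_force: 0.0
t 2.2 pos [ 0.3798 -0.2484  0.1937] gap 0.996 F [-0.3  0.   0.1] turn [ 0.01 -0.01 -0.  ] shift(now axes) [ 8.48 -9.58  2.45] shift(goal axes) [ 8.49 -9.58  2.46]
```

```bash
python3 -m creep '[[0,0,0,0.8,-0.92,0,1],[0,0,0,0.8,-0.92,0,1],[0,0,0,0.8,-0.92,0,1],[0,0,0,0.8,-0.92,0,1],[0,0,0,0.8,-0.92,0.2,1],[0,0,0,0.8,-0.92,0.3,1],[0,0,0,0.8,-0.92,0.5,1],[0,0,0,0.8,-0.92,0.5,1],[0,0,0,0,0,0,1]]' 60; python3 plan.py .603 .064 .034 6
```

```text
t: 2.95
position: [0.5487, -0.0047, 0.1455]
eef_rot: [-3.133, -0.172, 0.002]
force: [-0.0, -1.0, -0.9]
finger_gap: 1.0
gripper_force: 0.0
t 2.95 pos [ 0.5487 -0.0047  0.1455] gap 1.0 F [-0.  -1.  -0.9] turn [-0.04  0.01  0.05] shift(now axes) [ 2.05 -2.06  3.72] shift(goal axes) [ 2.04 -2.09  3.72]
```

```bash
python3 -m creep '[[0,0,0,0.68,-0.69,0,1],[0,0,0,0.68,-0.69,0,1],[0,0,0,0.68,-0.69,0,1],[0,0,0,0,0,0,1],[0,0,0,0,0,0,1],[0,0,0,0,0,0,1]]' 60; python3 plan.py .603 .064 .034 6
python3 - <<'E'
import sys
from m import *
f=manip.grab_frame("scene");save(f,"s2.png",(220,100,360,260),4)
E
```

```text
t: 3.45
position: [0.6006, 0.0573, 0.1482]
eef_rot: [3.137, 0.165, -0.002]
force: [-0.4, -0.1, -0.4]
finger_gap: 1.002
gripper_force: 0.0
t 3.45 pos [0.6006 0.0573 0.1482] gap 1.002 F [-0.4 -0.1 -0.4] turn [0.01 0.01 0.  ] shift(now axes) [ 0.11 -0.22  3.81] shift(goal axes) [ 0.1  -0.21  3.81]
```

```bash
python3 -m creep '[[0,0,0,0.1,-0.24,0.5,1],[0,0,0,0,0,0.7,1],[0,0,0,0,0,0.7,1],[0,0,0,0,0,0.7,1],[0,0,0,0,0,0.6,1],[0,0,0,0,0,0.4,1],[0,0,0,0,0,0.2,1],[0,0,0,0,0,0,1],[0,0,0,0,0,0,1]]' 60; python3 plan.py .603 .065 .034 6
```

```text
t: 4.25
position: [0.6035, 0.0646, 0.0349]
eef_rot: [3.137, 0.163, 0.001]
force: [-0.4, -0.1, 0.0]
finger_gap: 1.005
gripper_force: 0.0
t 4.25 pos [0.6035 0.0646 0.0349] gap 1.005 F [-0.4 -0.1  0. ] turn [ 0.   -0.   -0.01] shift(now axes) [-0.02 -0.02  0.03] shift(goal axes) [-0.02 -0.02  0.03]
```

```bash
python3 - <<'E'
from h import *
f=manip.grab_frame("scene");save(f,"s3.png",(220,90,370,270),3.3)
E
```

```text
(no output)
```

View pics/s3.png

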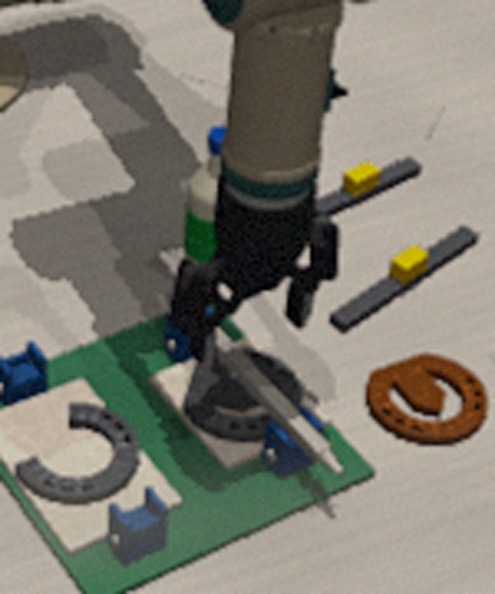

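The crop shows the open fingers either side of the pritchel, around (205,330) and (300,300). The taper points to +x at about (330,460), and nothing else is touched, so I'll close.

```bash
python3 -m creep '[[0,0,0,0,0,0,-1],[0,0,0,0,0,0,-1],[0,0,0,0,0,0,-1],[0,0,0,0,0,0,-1],[0,0,0,0,0,0,-1],[0,0,0,0,0,0,-1],[0,0,0,0,0,0,-1],[0,0,0,0,0,0,-1]]' 60; python3 plan.py .603 .065 .034 6
```

```text
t: 4.97
position: [0.6035, 0.0654, 0.0343]
eef_rot: [3.137, 0.165, -0.0]
force: [-0.5, 0.6, 0.9]
finger_gap: 0.001
gripper_force: 0.0
t 4.97 pos [0.6035 0.0654 0.0343] gap 0.001 F [-0.5  0.6  0.9] turn [0. 0. 0.] shift(now axes) [-0.02  0.01  0.01] shift(goal axes) [-0.02  0.01  0.01]
```

```bash
python3 - <<'E'
from h import *
f=manip.grab_frame("scene");save(f,"s4.png",(220,90,370,270),3.3)
print(manip.get_state()["finger_gap"])
E
```

```text
0.000309333673193687
```

View pics/s4.png

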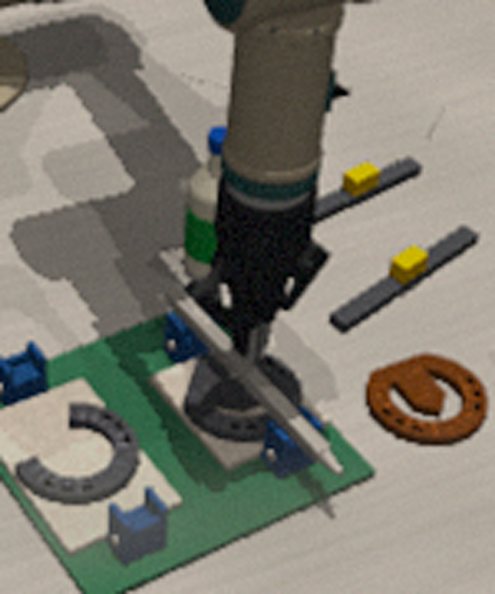

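```bash
python3 - <<'E'
from m import *
for c in("top","scene"):
    f=manip.grab_frame(c);np.savez(c+"2.npz",**f);W=cloud(f)
    if c=="top":save(f,"t5.png",(180,80,330,230),4)
    m=(W[...,0]>.45)&(W[...,0]<.8)&(W[...,1]>-.02)&(W[...,1]<.14)&(W[...,2]>.053)&(W[...,2]<.061)
    for a in np.arange(.48,.76,.02):
        k=m&(W[...,0]>a)&(W[...,0]<a+.02)
        if k.any():print(c,a.round(2),k.sum(),W[k].mean(0).round(4))
        W0=cloud(load(c));k=(W0[...,0]>a)&(W0[...,0]<a+.02)&(W0[...,2]>.053)&(W0[...,2]<.061)&(W0[...,1]>-.02)&(W0[...,1]<.14)
        if k.any():print("   before",k.sum(),W0[k].mean(0).round(4))
E
```

```text
before 27 [0.4932 0.0525 0.0565]
   before 51 [0.5104 0.0553 0.0565]
   before 57 [0.5297 0.0565 0.0558]
top 0.54 1 [0.5583 0.0606 0.0604]
   before 45 [0.5503 0.0589 0.0568]
top 0.56 27 [0.5711 0.0639 0.0569]
   before 45 [0.5705 0.061  0.0568]
top 0.58 34 [0.5901 0.0631 0.0569]
   before 42 [0.5902 0.0627 0.0567]
top 0.6 1 [0.6004 0.0584 0.054 ]
   before 41 [0.6093 0.0649 0.0566]
   before 46 [0.6296 0.0669 0.0566]
   before 40 [0.6506 0.069  0.0563]
   before 54 [0.6699 0.0716 0.0565]
   before 47 [0.6889 0.0728 0.0568]
   before 32 [0.7083 0.0748 0.0568]
   before 10 [0.7235 0.0769 0.0543]
scene 0.48 17 [0.4916 0.0567 0.0562]
   before 18 [0.4925 0.0557 0.0565]
scene 0.5 28 [0.5098 0.057  0.0566]
   before 34 [0.5107 0.0593 0.0564]
scene 0.52 29 [0.5286 0.0571 0.0566]
   before 37 [0.5284 0.0582 0.0559]
scene 0.54 28 [0.5505 0.0614 0.0571]
   before 25 [0.5497 0.0613 0.0571]
scene 0.56 27 [0.5698 0.0636 0.0567]
   before 28 [0.5701 0.064  0.0566]
scene 0.58 26 [0.5912 0.0645 0.0562]
   before 29 [0.5898 0.0662 0.057 ]
scene 0.6 27 [0.6099 0.0687 0.0568]
   before 26 [0.6095 0.0681 0.0567]
scene 0.62 32 [0.6307 0.0691 0.0571]
   before 28 [0.6293 0.0694 0.0568]
scene 0.64 33 [0.651  0.0718 0.0565]
   before 31 [0.6497 0.0714 0.0574]
scene 0.66 44 [0.6705 0.0744 0.0558]
   before 45 [0.6697 0.0737 0.0562]
scene 0.68 34 [0.6889 0.076  0.0568]
   before 32 [0.6896 0.0761 0.0567]
scene 0.7 23 [0.7071 0.0779 0.057 ]
   before 28 [0.7088 0.0773 0.056 ]
scene 0.72 7 [0.7261 0.0787 0.0549]
   before 5 [0.7262 0.0791 0.0542]
```

View pics/t5.png

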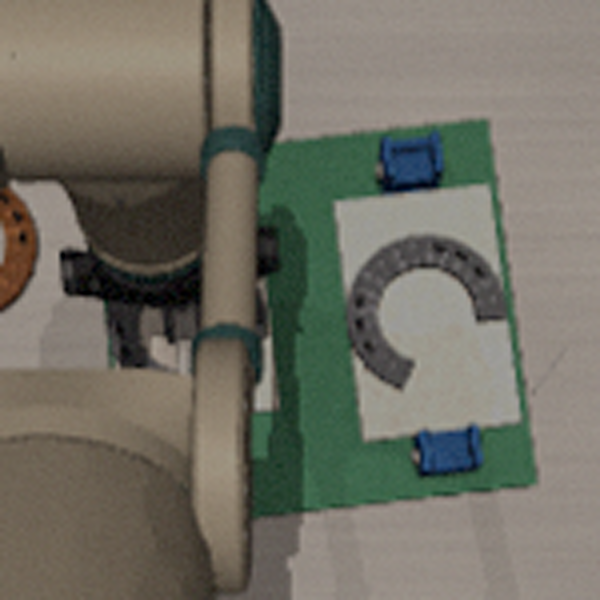

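```bash
python3 - <<'E'
from m import *
W=cloud(load("scene2"))
for lo,hi in((.02,.03),(.03,.04),(.04,.05),(.06,.07),(.07,.08),(.08,.09),(.09,.1),(.1,.12),(.12,.14)):
    m=(W[...,0]>.54)&(W[...,0]<.66)&(W[...,1]>0)&(W[...,1]<.15)&(W[...,2]>lo)&(W[...,2]<hi)
    if m.sum():
        P=W[m];v,u=np.nonzero(m);print(lo,len(P),np.percentile(P,[5,50,95],axis=0)[:,:2].round(3).tolist(),u.min(),u.max(),v.min(),v.max())
s=manip.get_state();print(s["joints"].round(3),s["position"],s["eef_rot"],s["force"])
E
```

```text
0.02 507 [[0.559, 0.022], [0.6, 0.056], [0.642, 0.113]] 276 317 196 222
0.04 42 [[0.546, 0.056], [0.602, 0.062], [0.653, 0.067]] 280 304 191 217
0.06 3 [[0.54, 0.058], [0.542, 0.064], [0.628, 0.068]] 281 301 186 208
0.07 8 [[0.602, 0.058], [0.612, 0.064], [0.614, 0.071]] 291 299 195 198
0.08 22 [[0.604, 0.054], [0.611, 0.063], [0.616, 0.081]] 291 301 192 197
0.09 31 [[0.602, 0.054], [0.611, 0.062], [0.615, 0.081]] 291 301 189 195
0.1 50 [[0.608, 0.055], [0.613, 0.064], [0.617, 0.08]] 290 308 183 192
0.12 136 [[0.597, 0.036], [0.613, 0.06], [0.619, 0.102]] 286 314 175 189
[-0.007  0.448  1.662 -0.     1.033  1.459] [0.60351461 0.06535182 0.03431506] [ 3.13721310e+00  1.64555137e-01 -1.56255940e-04] [ 0.44595992 -0.71527073  0.83314399]
```

```bash
python3 -m creep '[[0,0,0,0,0,-0.5,-1],[0,0,0,0,0,-0.8,-1],[0,0,0,0,0,-0.8,-1],[0,0,0,0,0,-0.8,-1],[0,0,0,0,0,0,-1],[0,0,0,0,0,0,-1],[0,0,0,0,0,0,-1]]' 60; python3 - <<'E'
from m import *
f=manip.grab_frame("scene");np.savez("scene3.npz",**f);save(f,"s6.png",(230,100,350,250),4)
W=cloud(f);s=manip.get_state();print(s["position"])
for lo in np.arange(.06,.25,.01):
    m=(W[...,0]>.54)&(W[...,0]<.66)&(W[...,1]>0)&(W[...,1]<.15)&(W[...,2]>lo)&(W[...,2]<lo+.01)
    if m.sum():
        P=W[m];print(lo.round(2),len(P),np.percentile(P,[3,50,97],axis=0)[:,:2].round(3).tolist())
E
```

```text
t: 5.7
position: [0.6028, 0.0653, 0.1207]
eef_rot: [3.137, 0.165, -0.002]
force: [-0.3, -0.3, 0.2]
finger_gap: 0.002
gripper_force: 0.0
[0.60243221 0.06531771 0.12012406]
0.06 6 [[0.545, 0.06], [0.591, 0.066], [0.647, 0.072]]
0.16 19 [[0.6, 0.055], [0.611, 0.064], [0.615, 0.078]]
0.17 32 [[0.598, 0.054], [0.611, 0.063], [0.615, 0.079]]
0.18 36 [[0.599, 0.053], [0.61, 0.061], [0.615, 0.08]]
0.19 23 [[0.606, 0.055], [0.612, 0.067], [0.615, 0.076]]
0.2 49 [[0.601, 0.041], [0.613, 0.063], [0.618, 0.095]]
0.21 80 [[0.596, 0.035], [0.612, 0.063], [0.619, 0.105]]
0.22 81 [[0.593, 0.028], [0.613, 0.062], [0.621, 0.11]]
0.23 96 [[0.599, 0.019], [0.615, 0.075], [0.622, 0.116]]
0.24 124 [[0.6, 0.007], [0.614, 0.062], [0.622, 0.124]]
```

View pics/s6.png

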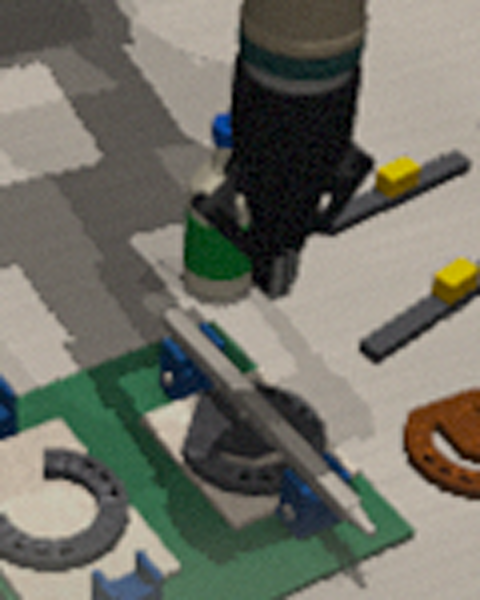

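```bash
python3 - <<'E'
from m import *
for n,z0 in (("scene3",.1204),("scene2",.0343)):
    f=load(n);W=cloud(f)
    m=(W[...,0]>.58)&(W[...,0]<.64)&(W[...,1]>0.04)&(W[...,1]<.095)&(W[...,2]>z0+.02)&(W[...,2]<z0+.055)
    P=W[m];v,u=np.nonzero(m)
    for r in sorted(set(v))[-5:]:
        k=v==r;print(n,r,u[k].min(),u[k].max(),(P[k].mean(0)-[0,0,z0]).round(4),f["img"][r,u[k].min():u[k].max()+1].mean(1).astype(int))
E
```

```text
scene3 170 293 303 [0.6065 0.0648 0.0504] [ 32   9   6   1  31  58  73  56  43  49 101]
scene3 171 294 302 [0.6103 0.0626 0.0507] [51 10 12 36 59 67 47 40 95]
scene3 172 295 302 [0.6116 0.0637 0.048 ] [ 45  11  33  58  66  40  42 103]
scene3 173 296 301 [0.6109 0.0644 0.0439] [61 51 59 56 48 74]
scene3 174 298 299 [0.6144 0.0625 0.0439] [ 71 107]
scene2 206 297 302 [0.6265 0.0698 0.0227] [78 85 83 84 82 63]
scene2 207 297 303 [0.6304 0.0692 0.0226] [69 85 98 97 98 96 76]
scene2 208 299 304 [0.6364 0.0704 0.0238] [ 99 107 104 107 104  79]
scene2 209 299 303 [0.6379 0.0682 0.0222] [ 83 105 105 103 101]
scene2 210 300 300 [0.6388 0.0647 0.0206] [88]
```

The shut fingertips show at crop (272,290). By depth they are about 40 mm above the reported TCP, so they closed above the pritchel, which hasn't moved. x and y agree with the readings, so I'll correct z only and descend to about -0.006 reported.

```bash
python3 -m creep '[[0,0,0,0,0,0,1],[0,0,0,0,0,0,1],[0,0,0,0,0,0,1],[0,0,0,0,0,0,1],[0,0,0,0,0,0,1],[0,0,0,0,0,0,1],[0,0,0,0,0,0.6,1],[0,0,0,0,0,0.8,1],[0,0,0,0,0,0.8,1],[0,0,0,0,0,0.6,1],[0,0,0,0,0,0.2,1],[0,0,0,0,0,0,1]]' 60; python3 plan.py .603 .065 -.006 6
```

```text
t: 6.75
position: [0.6021, 0.0653, 0.0297]
eef_rot: [-3.137, -0.165, 0.006]
force: [-0.2, 0.6, -0.5]
finger_gap: 1.002
gripper_force: 0.0
t 6.75 pos [0.6021 0.0653 0.0297] gap 1.002 F [-0.2  0.6 -0.5] turn [-0.    0.04  0.  ] shift(now axes) [0.03 0.01 1.19] shift(goal axes) [0.03 0.01 1.19]
```

```bash
python3 -m creep '[[0,0,0,0,0,0.4,1],[0,0,0,0,0,0.4,1],[0,0,0,0,0,0.3,1],[0,0,0,0,0,0,1],[0,0,0,0,0,0,1]]' 60; python3 plan.py .603 .065 -.006 6
```

```text
t: 7.17
position: [0.6039, 0.0653, -0.0011]
eef_rot: [3.137, 0.165, 0.001]
force: [0.6, -0.0, 0.1]
finger_gap: 0.999
gripper_force: 0.0
t 7.17 pos [ 0.6039  0.0653 -0.0011] gap 0.999 F [ 0.6 -0.   0.1] turn [ 0. -0.  0.] shift(now axes) [-0.03  0.01  0.16] shift(goal axes) [-0.03  0.01  0.16]
```

```bash
python3 -m creep '[[0,0,0,0,0,0.12,0.3],[0,0,0,0,0,0,-0.2],[0,0,0,0,0,0,-0.5],[0,0,0,0,0,0,-1],[0,0,0,0,0,0,-1],[0,0,0,0,0,0,-1],[0,0,0,0,0,0,-1],[0,0,0,0,0,0,-1],[0,0,0,0,0,0,-1]]' 70; python3 plan.py .603 .065 -.006 6
```

```text
t: 7.92
position: [0.6038, 0.0653, -0.0048]
eef_rot: [3.137, 0.164, 0.001]
force: [-1.8, 0.6, 4.2]
finger_gap: 0.148
gripper_force: 68.8
t 7.92 pos [ 0.6038  0.0653 -0.0048] gap 0.148 F [-1.8  0.6  4.2] turn [ 0.   -0.01 -0.  ] shift(now axes) [-0.03  0.01  0.04] shift(goal axes) [-0.03  0.01  0.04]
```

```bash
python3 -m creep '[[0,0,0,0,0,0,-0.3],[0,0,0,0,0,0,-0.3],[0,0,0,0,0,-0.18,-0.3],[0,0,0,0,0,0,-0.3],[0,0,0,0,0,0,-1],[0,0,0,0,0,0,-1],[0,0,0,0,0,0,-1],[0,0,0,0,0,0,-1],[0,0,0,0,0,-0.3,-1],[0,0,0,0,0,-0.8,-1],[0,0,0,0,0,-0.8,-1],[0,0,0,0,0,-0.8,-1]]' 70; python3 plan.py .428 -.341 .08 1.8
```

```text
t: 8.92
position: [0.6021, 0.0653, 0.0809]
eef_rot: [-3.137, -0.164, 0.006]
force: [-0.2, 0.2, -4.4]
finger_gap: 0.143
gripper_force: 68.6
t 8.92 pos [0.6021 0.0653 0.0809] gap 0.143 F [-0.2  0.2 -4.4] turn [-0.    0.04  0.73] shift(now axes) [-7.19 12.86  0.05] shift(goal axes) [-6.22 13.35  0.03]
```

```bash
python3 -m creep '[[0,0,0.73,0,0,0,-1],[0,0,0,-0.45,0.95,0,-1],[0,0,0,-0.45,0.95,0,-1],[0,0,0,-0.45,0.95,0,-1],[0,0,0,-0.45,0.95,0,-1],[0,0,0,-0.45,0.95,0,-1],[0,0,0,-0.45,0.95,0,-1],[0,0,0,-0.45,0.95,0,-1],[0,0,0,-0.45,0.95,0,-1],[0,0,0,-0.45,0.95,0,-1],[0,0,0,-0.45,0.95,0,-1],[0,0,0,-0.45,0.95,0,-1]]' 70; python3 plan.py .428 -.341 .08 1.8
```

```text
t: 9.92
position: [0.4633, -0.2534, 0.0806]
eef_rot: [-3.14, -0.05, 0.003]
force: [-0.2, -0.2, -4.6]
finger_gap: 0.14
gripper_force: 69.0
t 9.92 pos [ 0.4633 -0.2534  0.0806] gap 0.14 F [-0.2 -0.2 -4.6] turn [-0.01  0.02  0.  ] shift(now axes) [-1.27  2.88  0.02] shift(goal axes) [-1.27  2.88  0.02]
```

```bash
python3 -m creep '[[0,0,0,-0.42,0.95,0,-1],[0,0,0,-0.4,0.9,0,-1],[0,0,0,0,0,0,-1],[0,0,0,0,0,0,-1],[0,0,0,0,0,0,-1],[0,0,0,0,0,0,-1]]' 70; python3 plan.py .428 -.341 -.037 1.8
```

```text
t: 10.42
position: [0.442, -0.3077, 0.0808]
eef_rot: [-3.14, -0.051, 0.002]
force: [0.6, 0.3, -4.2]
finger_gap: 0.143
gripper_force: 69.2
t 10.42 pos [ 0.442  -0.3077  0.0808] gap 0.143 F [ 0.6  0.3 -4.2] turn [-0.01  0.01  0.01] shift(now axes) [-0.5   1.1   3.92] shift(goal axes) [-0.5   1.1   3.93]
```

```bash
python3 -m creep '[[0,0,0,-0.25,0.55,0.4,-1],[0,0,0,-0.25,0.55,0.6,-1],[0,0,0,0,0,0.7,-1],[0,0,0,0,0,0.7,-1],[0,0,0,0,0,0.6,-1],[0,0,0,0,0,0.4,-1],[0,0,0,0,0,0.2,-1],[0,0,0,0,0,0,-1],[0,0,0,0,0,0,-1]]' 70; python3 plan.py .428 -.341 -.037 1.8
```

```text
t: 11.17
position: [0.4289, -0.342, -0.0266]
eef_rot: [3.141, 0.052, 0.0]
force: [0.5, -0.1, -5.0]
finger_gap: 0.144
gripper_force: 69.3
t 11.17 pos [ 0.4289 -0.342  -0.0266] gap 0.144 F [ 0.5 -0.1 -5. ] turn [ 0.   -0.    0.02] shift(now axes) [-0.03 -0.03  0.35] shift(goal axes) [-0.03 -0.03  0.35]
```

```bash
python3 -m creep '[[0,0,0,0,0,0.13,-1],[0,0,0,0,0,0.12,-1],[0,0,0,0,0,0,-1],[0,0,0,0,0,0,-1]]' 70; python3 plan.py .428 -.341 -.038 1.8; python3 -m creep '[[0,0,0,0,0,0.05,-1],[0,0,0,0,0,0.05,-1],[0,0,0,0,0,0,-1]]' 70
```

```text
t: 11.5
position: [0.4293, -0.3432, -0.0333]
eef_rot: [3.139, 0.05, 0.003]
force: [0.3, 1.3, 0.5]
finger_gap: 0.143
gripper_force: 71.9
t 11.5 pos [ 0.4293 -0.3432 -0.0333] gap 0.143 F [0.3 1.3 0.5] turn [ 0.02 -0.02  0.  ] shift(now axes) [-0.04 -0.07  0.16] shift(goal axes) [-0.04 -0.07  0.16]
t: 11.75
position: [0.4294, -0.3432, -0.0335]
eef_rot: [3.139, 0.05, 0.004]
force: [-2.9, 4.1, 22.1]
finger_gap: 0.141
gripper_force: 84.8
```

```bash
python3 -m creep '[[0,0,0,0,0,-0.1,-1],[0,0,0,0,0,0,-0.4],[0,0,0,0,0,0,-0.4],[0,0,0,0,0,0,-0.4],[0,0,0,0,0,0,-0.4],[0,0,0,0,0,-0.4,-0.4],[0,0,0,0,0,-0.8,0],[0,0,0,0,0,-1,1],[0,0,0,0,0,-1,1],[0,0,0,0,0,-1,1],[0,0,0,0,0,-1,1],[0,0,0,0,0,-1,1]]' 70; python3 plan.py .38 .321 .17 101.3
```

```text
t: 12.75
position: [0.428, -0.3421, 0.1526]
eef_rot: [-3.141, -0.05, 0.001]
force: [1.0, -1.7, 0.4]
finger_gap: 0.996
gripper_force: 0.0
t 12.75 pos [ 0.428  -0.3421  0.1526] gap 0.996 F [ 1.  -1.7  0.4] turn [-1.000e-02 -0.000e+00 -1.736e+01] shift(now axes) [ -0.9  -22.14  -0.57] shift(goal axes) [21.99  2.76 -0.58]
```

```bash
python3 -m creep '[[0,0,0,-0.04,-1,-0.3,1],[0,0,0,-0.04,-1,-0.3,1],[0,0,0,-0.04,-1,0,1],[0,0,0,-0.04,-1,0,1],[0,0,0,-0.04,-1,0,1],[0,0,0,-0.04,-1,0,1],[0,0,0,-0.04,-1,0,1],[0,0,0,-0.04,-1,0,1],[0,0,0,-0.04,-1,0,1],[0,0,0,-0.04,-1,0,1],[0,0,0,-0.04,-1,0,1],[0,0,0,-0.04,-1,0,1]]' 70
python3 - <<'E'
from m import *
f=manip.grab_frame("scene");W=cloud(f);im=f["img"].sum(2)
m=(W[...,0]>.27)&(W[...,0]<.6)&(W[...,1]>-.385)&(W[...,1]<-.3)&(im>150)&(W[...,2]<.03)&(W[...,2]>.008)
rect(W,m,"pritchel in tray")
E
python3 plan.py .38 .321 .17 101.3
```

```text
t: 13.75
position: [0.4019, 0.0183, 0.1693]
eef_rot: [3.141, 0.049, -0.001]
force: [0.4, -0.5, 0.4]
finger_gap: 0.998
gripper_force: 0.0
pritchel in tray 523 c [ 0.4343 -0.3429] size [0.305 0.084] yaw 0.4 z [0.0093 0.0181 0.0221]
t 13.8 pos [0.4007 0.0235 0.1692] gap 1.0 F [-1.   3.2 -0.4] turn [ -0.06  -0.04 -17.34] shift(now axes) [-0.35 -9.93  0.03] shift(goal axes) [ 9.86  1.27 -0.03]
```

```bash
python3 -m creep '[[0,0,0,-0.04,-1,0,1],[0,0,0,-0.04,-1,0,1],[0,0,0,-0.04,-1,0,1],[0,0,0,-0.04,-1,0,1],[0,0,0,-0.04,-1,0,1],[0,0,0,-0.04,-1,0,1],[0,0,0,-0.04,-1,0,1],[0,0,0,-0.04,-1,0,1],[0,0,0,-0.04,-1,0,1],[0,0,0,-0.04,-1,0,1],[0,0,-0.9,0,0,0,1],[0,0,-0.9,0,0,0,1]]' 70;python3 plan.py .38 .321 .17 101.3
```

```text
t: 14.8
position: [0.3806, 0.3179, 0.1688]
eef_rot: [3.122, 0.343, -0.002]
force: [0.4, -0.2, -0.5]
finger_gap: 1.001
gripper_force: 0.0
t 14.8 pos [0.3806 0.3179 0.1688] gap 1.001 F [ 0.4 -0.2 -0.5] turn [-1.000e-02  1.000e-02 -1.549e+01] shift(now axes) [ 0.   -0.11 -0.04] shift(goal axes) [ 0.11 -0.   -0.04]
```

```bash
python3 -m creep '[[0,0,-1,0,0,0,1],[0,0,-1,0,0,0,1],[0,0,-1,0,0,0,1],[0,0,-1,0,0,0,1],[0,0,-1,0,0,0,1],[0,0,-1,0,0,0,1],[0,0,-1,0,0,0,1],[0,0,-1,0,0,0,1],[0,0,-1,0,0,0,1],[0,0,-1,0,0,0,1],[0,0,-1,0,0,0,1],[0,0,-1,0,0,0,1]]' 70;python3 plan.py .38 .321 .17 101.3
```

```text
t: 15.8
position: [0.3809, 0.3161, 0.169]
eef_rot: [-2.386, -2.044, 0.002]
force: [0.2, -0.5, 0.4]
finger_gap: 0.998
gripper_force: 0.0
t 15.8 pos [0.3809 0.3161 0.169 ] gap 0.998 F [ 0.2 -0.5  0.4] turn [-0.01  0.01 -3.51] shift(now axes) [ 0.16 -0.05 -0.03] shift(goal axes) [ 0.17  0.   -0.03]
```

```bash
python3 -m creep '[[0,0,-0.9,0,0,0,1],[0,0,-0.9,0,0,0,1],[0,0,-0.9,0,0,0,1],[0,0,-0.85,0.17,0,0,1],[0,0,0,0,0,0.5,1],[0,0,0,0,0,0.8,1],[0,0,0,0,0,0.8,1],[0,0,0,0,0,0.8,1],[0,0,0,0,0,0.8,1],[0,0,0,0,0,0.5,1],[0,0,0,0,0,0,1],[0,0,0,0,0,0,1]]' 40;python3 plan.py .380 .321 -.022 101.6
```

```text
t: 16.8
position: [0.3799, 0.3209, 0.0428]
eef_rot: [-1.993, -2.428, 0.004]
force: [0.9, 0.2, 0.5]
finger_gap: 0.998
gripper_force: 0.0
t 16.8 pos [0.3799 0.3209 0.0428] gap 0.998 F [0.9 0.2 0.5] turn [-0.02  0.01 -0.07] shift(now axes) [0.   0.01 2.16] shift(goal axes) [0.   0.   2.16]
```

```bash
python3 -m creep '[[0,0,-0.07,0,0,0.5,1],[0,0,0,0,0,0.7,1],[0,0,0,0,0,0.5,1],[0,0,0,0,0,0.3,1],[0,0,0,0,0,0.15,1],[0,0,0,0,0,0,1],[0,0,0,0,0,0,0],[0,0,0,0,0,0,-0.3],[0,0,0,0,0,0,-1],[0,0,0,0,0,0,-1],[0,0,0,0,0,0,-1],[0,0,0,0,0,0,-1]]' 40;python3 plan.py .380 .321 -.022 101.6; python3 -m creep '[[0,0,0,0,0,0,-1],[0,0,0,0,0,0,-1],[0,0,0,0,0,0,-1]]' 70
```

```text
t: 17.8
position: [0.3803, 0.3215, -0.0203]
eef_rot: [1.985, 2.435, 0.0]
force: [-1.3, -0.1, 2.8]
finger_gap: 0.221
gripper_force: 39.6
t 17.8 pos [ 0.3803  0.3215 -0.0203] gap 0.221 F [-1.3 -0.1  2.8] turn [ 0. -0.  0.] shift(now axes) [-0.01 -0.01  0.06] shift(goal axes) [-0.01 -0.01  0.06]
t: 18.05
position: [0.3804, 0.3216, -0.0203]
eef_rot: [1.985, 2.435, 0.001]
force: [-1.3, -0.5, 5.7]
finger_gap: 0.214
gripper_force: 69.2
```

```bash
python3 -m creep '[[0,0,0,0,0,-0.3,-1],[0,0,0,0,0,-0.8,-1],[0,0,0,0,0,-1,-1],[0,0,0,0,0,-1,-1],[0,0,0,0,0,-1,-1],[0,0,0,0,0,-1,-1],[0,0,0,0,0,-0.8,-1],[0,0,0,0,0,-0.5,-1],[0,0,0,0,0,0,-1]]' 70;python3 plan.py .598 .064 .17 6; 
```

```text
t: 18.8
position: [0.3822, 0.3226, 0.1747]
eef_rot: [1.983, 2.433, 0.01]
force: [0.3, 0.2, -3.7]
finger_gap: 0.21
gripper_force: 69.3
t 18.8 pos [0.3822 0.3226 0.1747] gap 0.21 F [ 0.3  0.2 -3.7] turn [ 0.03 -0.07 16.69] shift(now axes) [-9.89  5.31  0.17] shift(goal axes) [6.25 9.32 0.16]
```

```bash
python3 -m creep '[[0,0,0.9,0,0,0,-1],[0,0,1,0,0,0,-1],[0,0,1,0,0,0,-1],[0,0,1,0,0,0,-1],[0,0,1,0,0,0,-1],[0,0,1,0,0,0,-1],[0,0,1,0,0,0,-1],[0,0,1,0,0,0,-1],[0,0,1,0,0,0,-1],[0,0,1,0,0,0,-1],[0,0,1,0,0,0,-1],[0,0,1,0,0,0,-1]]' 70;python3 plan.py .598 .064 .17 6; 
```

```text
t: 19.8
position: [0.3791, 0.3206, 0.1692]
eef_rot: [3.01, 0.896, -0.006]
force: [-0.6, 0.6, -4.1]
finger_gap: 0.218
gripper_force: 69.1
t 19.8 pos [0.3791 0.3206 0.1692] gap 0.218 F [-0.6  0.6 -4.1] turn [0.01 0.04 4.74] shift(now axes) [ 1.43 11.15 -0.03] shift(goal axes) [ 6.36  9.27 -0.03]
```

```bash
python3 -m creep '[[0,0,0.97,0,0,0,-1],[0,0,0.97,0,0,0,-1],[0,0,0.97,0,0,0,-1],[0,0,0.97,0,0,0,-1],[0,0,0.97,0,0,0,-1],[0,0,0,0.4,0.6,0,-1],[0,0,0,0.6,0.9,0,-1],[0,0,0,0.6,0.9,0,-1],[0,0,0,0.6,0.9,0,-1],[0,0,0,0.6,0.9,0,-1],[0,0,0,0.6,0.9,0,-1],[0,0,0,0.6,0.9,0,-1]]' 70;python3 plan.py .598 .064 .17 6; 
```

```text
t: 20.8
position: [0.5169, 0.1526, 0.1692]
eef_rot: [3.137, 0.155, -0.006]
force: [0.5, -0.1, -3.5]
finger_gap: 0.212
gripper_force: 69.3
t 20.8 pos [0.5169 0.1526 0.1692] gap 0.212 F [ 0.5 -0.1 -3.5] turn [ 0.    0.04 -0.06] shift(now axes) [ 2.4   3.2  -0.03] shift(goal axes) [ 2.38  3.22 -0.03]
```

```bash
cat > st.py <<'E'
from m import *
def go2(c,f):
    W=cloud(f);im=f["img"].astype(int);r,g,b=im[...,0],im[...,1],im[...,2];x,y,z=W[...,0],W[...,1],W[...,2]
    blue=(b>r+25)&(b>g+12)&(y>0)&(y<.14)&(x>.45)&(x<.8)
    rect(W,blue&(z>.045)&(z<.06),c+" cheeks>.045");rect(W,blue&(z>.03)&(z<.06),c+" posts>.03")
    for n,k in(("near",x<.6),("far",x>.6)):
        P=W[blue&k&(z>.03)&(z<.06)]
        if len(P):
            a=np.radians(6);u=P[:,:2]@[np.cos(a),np.sin(a)];v=P[:,:2]@[-np.sin(a),np.cos(a)]
            print("  ",n,len(P),"along",np.percentile(u,[2,98]).round(4),"across",np.percentile(v,[2,98]).round(4))
    a=np.radians(6);print("   center ref (.598,.064):",round(.598*np.cos(a)+.064*np.sin(a),4),round(-.598*np.sin(a)+.064*np.cos(a),4))
if __name__=="__main__":
    go2("top0",load("top"));go2("scene0",load("scene"))
    f=manip.grab_frame("scene");np.savez("scene4.npz",**f);go2("scene now",f)
    f=manip.grab_frame("top");np.savez("top4.npz",**f);go2("top now",f)
E
python3 st.py
```

```text
top0 cheeks>.045 93 c [0.5981 0.063 ] size [0.175 0.037] yaw 5.9 z [0.0477 0.0525 0.0558]
top0 posts>.03 168 c [0.5988 0.0631] size [0.177 0.037] yaw 5.9 z [0.033  0.0484 0.0552]
   near 83 along [0.5138 0.5366] across [-0.0177  0.0181]
   far 85 along [0.6642 0.6883] across [-0.0181  0.0179]
   center ref (.598,.064): 0.6014 0.0011
scene0 cheeks>.045 88 c [0.5999 0.0651] size [0.177 0.038] yaw 7.0 z [0.0464 0.0522 0.0567]
scene0 posts>.03 146 c [0.5979 0.0648] size [0.181 0.038] yaw 7.0 z [0.0312 0.0494 0.0554]
   near 76 along [0.514  0.5389] across [-0.0169  0.0193]
   far 70 along [0.6641 0.6906] across [-0.0157  0.021 ]
   center ref (.598,.064): 0.6014 0.0011
scene now cheeks>.045 96 c [0.5992 0.0639] size [0.177 0.039] yaw 6.3 z [0.0461 0.0515 0.0556]
scene now posts>.03 285 c [0.598  0.0636] size [0.179 0.039] yaw 6.3 z [0.0323 0.0418 0.0541]
   near 138 along [0.5133 0.5385] across [-0.0163  0.0191]
   far 147 along [0.6633 0.6903] across [-0.0164  0.0201]
   center ref (.598,.064): 0.6014 0.0011
top now cheeks>.045 91 c [0.5984 0.063 ] size [0.176 0.037] yaw 5.9 z [0.0477 0.0525 0.0552]
top now posts>.03 297 c [0.5986 0.063 ] size [0.177 0.037] yaw 5.9 z [0.0319 0.0385 0.0541]
   near 144 along [0.5138 0.5372] across [-0.0174  0.0179]
   far 153 along [0.6648 0.6893] across [-0.0177  0.0177]
   center ref (.598,.064): 0.6014 0.0011
```

```bash
python3 -m creep '[[0,0,0,0.6,0.8,0,-1],[0,0,0,0.6,0.8,0,-1],[0,0,0,0.6,0.8,0,-1],[0,0,0,0.6,0.8,0.4,-1],[0,0,0,0,0,0.7,-1],[0,0,0,0,0,0.7,-1],[0,0,0,0,0,0.7,-1],[0,0,0,0,0,0.4,-1],[0,0,0,0,0,0,-1],[0,0,0,0,0,0,-1]]' 70;python3 plan.py .598 .064 .0137 6
python3 - <<'E'
from st import *
f=manip.grab_frame("scene");np.savez("scene5.npz",**f);save(f,"s7.png",(240,120,340,250),4.6)
go2("scene hover",f)
W=cloud(f);im=f["img"].astype(int);r,g,b=im[...,0],im[...,1],im[...,2];x,y,z=W[...,0],W[...,1],W[...,2]
zb=manip.get_state()["position"][2]+.0203
print("bar bottom",zb)
for n,k in(("near",x<.57),("far",x>.625)):
    m=k&(x>.48)&(x<.72)&(y>.02)&(y<.11)&(z>zb+.007)&(z<zb+.02)&(r+g+b<330)
    rect(W,m,"bar "+n)
    a=np.radians(6);P=W[m];u=P[:,:2]@[np.cos(a),np.sin(a)];v=P[:,:2]@[-np.sin(a),np.cos(a)]
    print(np.percentile(u,[1,99]).round(4),np.percentile(v,[3,97]).round(4),np.median(P[:,2]))
E
```

```text
t: 21.73
position: [0.5969, 0.0661, 0.0823]
eef_rot: [-3.137, -0.155, 0.007]
force: [0.4, -0.3, -3.0]
finger_gap: 0.215
gripper_force: 69.7
t 21.73 pos [0.5969 0.0661 0.0823] gap 0.215 F [ 0.4 -0.3 -3. ] turn [-0.01  0.04 -0.06] shift(now axes) [0.04 0.07 2.29] shift(goal axes) [0.03 0.07 2.29]
scene hover cheeks>.045 100 c [0.5997 0.0646] size [0.174 0.039] yaw 6.8 z [0.0456 0.0511 0.0552]
scene hover posts>.03 296 c [0.5966 0.0648] size [0.181 0.039] yaw 6.4 z [0.0319 0.0412 0.0537]
   near 143 along [0.5128 0.539 ] across [-0.0159  0.0196]
   far 153 along [0.6632 0.6902] across [-0.0162  0.0202]
   center ref (.598,.064): 0.6014 0.0011
bar bottom 0.103972937321069
bar near 46 c [0.5431 0.056 ] size [0.048 0.011] yaw 0.7 z [0.1115 0.1152 0.1178]
[0.5229 0.5699] [-0.0052  0.0048] 0.11519660040097142
bar far 114 c [0.6518 0.0731] size [0.054 0.021] yaw 5.7 z [0.1122 0.1149 0.1172]
[0.6293 0.6827] [-0.0055  0.0136] 0.11489411868366511
```

View pics/s7.png

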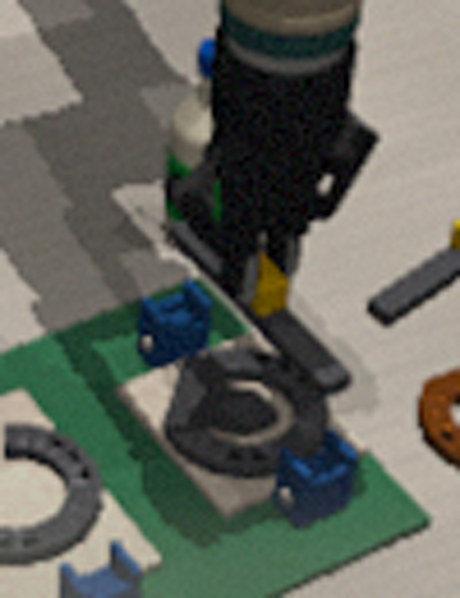

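The bar is held above the stand, with its far end at crop (340,375). It lines up with the pockets at (175,320) and (320,480). I'll correct to (0.5973, 0.0636), yaw 6, and lower.

```bash
python3 -m creep '[[0,0.04,-0.06,0.02,0.09,0.4,-1],[0,0,0,0,0,0.5,-1],[0,0,0,0,0,0.4,-1],[0,0,0,0,0,0.15,-1],[0,0,0,0,0,0,-1],[0,0,0,0,0,0,-1],[0,0,0,0,0,0,-1]]' 70;python3 plan.py .5973 .0636 .0137 6
```

```text
t: 22.37
position: [0.6008, 0.0632, 0.042]
eef_rot: [3.137, 0.165, 0.01]
force: [0.2, 0.0, -4.4]
finger_gap: 0.211
gripper_force: 69.7
t 22.37 pos [0.6008 0.0632 0.042 ] gap 0.211 F [ 0.2  0.  -4.4] turn [ 0.   -0.07  0.  ] shift(now axes) [-0.12 -0.03  0.94] shift(goal axes) [-0.11 -0.03  0.94]
```

```bash
python3 -m creep '[[0,-0.05,0,-0.11,-0.02,0,-1],[0,0,0,0,0,0,-1],[0,0,0,0,0,0,-1],[0,0,0,0,0,0,-1]]' 70;python3 plan.py .5973 .0636 .0137 6
python3 - <<'E'
from st import *
f=manip.grab_frame("scene");save(f,"s8.png",(265,160,335,260),5.8)
W=cloud(f);im=f["img"].astype(int).sum(2);x,y,z=W[...,0],W[...,1],W[...,2]
zb=manip.get_state()["position"][2]+.0203;print(zb)
a=np.radians(6);u=x*np.cos(a)+y*np.sin(a);v=y*np.cos(a)-x*np.sin(a)
for n,k in(("near",x<.57),("far",x>.625)):
    m=k&(x>.48)&(x<.72)&(y>.02)&(y<.11)&(z>zb+.007)&(z<zb+.02)&(im<330)
    print(n,m.sum(),np.percentile(u[m],[1,99]).round(4),np.percentile(v[m],[3,97]).round(4),np.median(z[m]))
go2("now",f)
E
```

```text
t: 22.7
position: [0.5965, 0.0634, 0.041]
eef_rot: [3.137, 0.165, -0.0]
force: [0.2, -0.1, -3.3]
finger_gap: 0.218
gripper_force: 69.7
t 22.7 pos [0.5965 0.0634 0.041 ] gap 0.218 F [ 0.2 -0.1 -3.3] turn [0. 0. 0.] shift(now axes) [ 0.03 -0.    0.91] shift(goal axes) [ 0.03 -0.    0.91]
0.06120326069999381
near 39 [0.5231 0.5683] [-0.0079 -0.0008] 0.07349729957580271
far 127 [0.6307 0.682 ] [-0.0078  0.0116] 0.07383532270206973
now cheeks>.045 75 c [0.6014 0.0549] size [0.177 0.041] yaw 14.3 z [0.0459 0.0507 0.0558]
now posts>.03 222 c [0.5965 0.0654] size [0.18  0.042] yaw 5.7 z [0.0318 0.0411 0.0538]
   near 84 along [0.5131 0.539 ] across [-0.017   0.0101]
   far 138 along [0.6649 0.6898] across [-0.0167  0.0205]
   center ref (.598,.064): 0.6014 0.0011
```

View pics/s8.png

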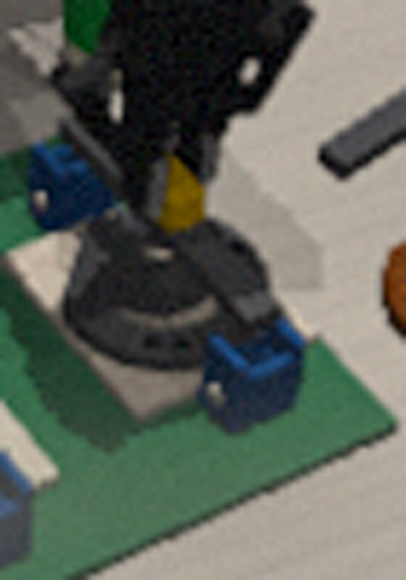

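The bar's far end at (250,310) lines up between the cheeks of the far post, and the near end lines up with the near post. Lowering.

```bash
python3 -m creep '[[0,0,0,0,0,0.3,-1],[0,0,0,0,0,0.3,-1],[0,0,0,0,0,0.15,-1],[0,0,0,0,0,0,-1],[0,0,0,0,0,0,-1]]' 70;python3 plan.py .5967 .0636 .0137 6
```

```text
t: 23.17
position: [0.5956, 0.0633, 0.0172]
eef_rot: [3.137, 0.164, -0.005]
force: [0.2, 0.8, -3.5]
finger_gap: 0.209
gripper_force: 69.7
t 23.17 pos [0.5956 0.0633 0.0172] gap 0.209 F [ 0.2  0.8 -3.5] turn [-0.    0.03  0.  ] shift(now axes) [ 0.04 -0.    0.12] shift(goal axes) [ 0.04 -0.    0.12]
```

```bash
python3 -m creep '[[0,0,0,0,0,0.1,-1],[0,0,0,0,0,0.04,-1],[0,0,0,0,0,0,-1],[0,0,0,0,0,0,-1]]' 70;python3 plan.py .5967 .0636 .0137 6
```

```text
t: 23.5
position: [0.5964, 0.0634, 0.0141]
eef_rot: [3.137, 0.165, -0.001]
force: [0.1, -0.0, -3.7]
finger_gap: 0.211
gripper_force: 69.8
t 23.5 pos [0.5964 0.0634 0.0141] gap 0.211 F [ 0.1 -0.  -3.7] turn [0.   0.01 0.  ] shift(now axes) [ 0.01 -0.01  0.01] shift(goal axes) [ 0.01 -0.01  0.01]
```

```bash
python3 -m creep '[[0,0,0,0,0,0.05,-1],[0,0,0,0,0,0,-1],[0,0,0,0,0,0,-1]]' 70; python3 -m creep '[[0,0,0,0,0,0,-0.4],[0,0,0,0,0,0,-0.2],[0,0,0,0,0,0,-0.1],[0,0,0,0,0,0,-0.1],[0,0,0,0,0,0,-0.1],[0,0,0,0,0,-0.4,-0.1],[0,0,0,0,0,-0.8,-0.1],[0,0,0,0,0,-1,0],[0,0,0,0,0,-1,0],[0,0,0,0,0,-1,0],[0,0,0,0,0,-1,0],[0,0,0,0,0,-0.5,0]]' 70;python3 plan.py .5 -.15 .18 6
```

```text
t: 23.75
position: [0.5966, 0.0634, 0.0138]
eef_rot: [3.137, 0.165, 0.0]
force: [-2.7, 0.6, 5.5]
finger_gap: 0.213
gripper_force: 70.8
t: 24.75
position: [0.5984, 0.0634, 0.1876]
eef_rot: [3.137, 0.165, 0.008]
force: [-0.1, -0.3, -0.1]
finger_gap: 0.501
gripper_force: 0.0
t 24.75 pos [0.5984 0.0634 0.1876] gap 0.501 F [-0.1 -0.3 -0.1] turn [ 0.01 -0.05  0.  ] shift(now axes) [-4.01  6.73  0.24] shift(goal axes) [-4.    6.73  0.25]
```

Move aside for a clear look.

```bash
python3 -m creep '[[0,0,0,-0.9,0.9,-0.2,0],[0,0,0,-0.9,0.9,0,0],[0,0,0,-0.9,0.9,0,0],[0,0,0,-0.9,0.9,0,0],[0,0,0,-0.9,0.9,0,0],[0,0,0,0,1,0,0],[0,0,0,0,1,0,0],[0,0,0,0,1,0,0],[0,0,0,0,0,0,0],[0,0,0,0,0,0,0]]' 70
python3 - <<'E'
from st import *
fs=manip.grab_frame("scene");ft=manip.grab_frame("top")
a=cv2.resize(fs["img"][130:290,80:400,::-1],(800,400),interpolation=cv2.INTER_CUBIC)
cv2.imwrite("pics/end.png",a)
ca=np.radians(6)
for n,f in(("scene",fs),("top",ft)):
    W=cloud(f);im=f["img"].astype(int);r,g,b=im[...,0],im[...,1],im[...,2];x,y,z=W[...,0],W[...,1],W[...,2]
    u=x*np.cos(ca)+y*np.sin(ca);v=y*np.cos(ca)-x*np.sin(ca)
    for lo in(.525,.545,.565,.625,.645,.665):
        k=(u>lo)&(u<lo+.015)&(abs(v)<.008);print(n,lo,k.sum(),"z",np.nanmedian(z[k]).round(4) if k.any() else None)
    k=(x>.29)&(x<.57)&(y>-.38)&(y<-.3)&(r+g+b>200)&(z<.03);rect(W,k,n+" pritchel")
E
```

```text
t: 25.58
position: [0.4857, -0.1757, 0.1893]
eef_rot: [-3.137, -0.16, 0.002]
force: [-0.3, -0.5, -0.1]
finger_gap: 0.501
gripper_force: 0.0
scene 0.525 35 z 0.0441
scene 0.545 34 z 0.0449
scene 0.565 36 z 0.0445
scene 0.625 39 z 0.0461
scene 0.645 28 z 0.0458
scene 0.665 23 z 0.0472
scene pritchel 382 c [ 0.4298 -0.3518] size [0.046 0.278] yaw 178.7 z [0.0045 0.0179 0.0211]
top 0.525 37 z 0.0472
top 0.545 36 z 0.0464
top 0.565 36 z 0.0469
top 0.625 36 z 0.0472
top 0.645 33 z 0.0465
top 0.665 35 z 0.0471
top pritchel 467 c [ 0.4104 -0.3391] size [0.2   0.028] yaw 2.5 z [0.014  0.0185 0.0215]
```

View pics/end.png

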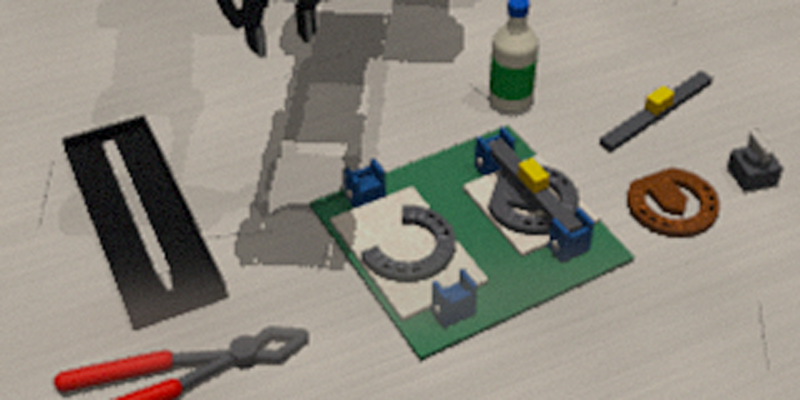

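The pritchel lies flat in the tray (105,140)–(170,290). The short bar is level in both pockets, from (495,145) to (575,235), with its top at 46 mm as expected.

```bash
python3 -c "
from station import manip;print(manip.job_done())"
```

```text
the job is handed in; nothing more can be done
None
```

The heart-bar shoe is secured: the pritchel lies flat in the tray, and the short bar sits level in both pockets of the narrow stand. I handed the job in at about 26 s, without the verdict being shown. The first grasp closed on air because the fingertips sit about 40 mm above the reported tool position; nothing was disturbed.

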